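# Gauge the roller nip of a bench dough sheeter

## Task

Find which of the three nip gauges fits the present roller gap of the dough sheeter: slide a gauge's blade down between the two rollers by feel, without forcing it; the one that fits goes fully home and is gripped by the rollers, so that it drags when you tug it, while a thinner one hangs loose and a thicker one will not go in. Leave the gauge that fits standing in the nip with its crossbar down on both throat lips and let go of it, so that the roller setting can be locked on it. The other two must hang in their stand, upright, in any place, and nothing else may be disturbed.

Things in the scene. Friction and masses are not known exactly. Their poses are not given: they have to be found in the camera images.
- sheeter: fixed bench dough sheeter, two rollers under an open throat, grey gearbox and motor at +y. x from front to rear roller, y along them, z up; origin on the table, in the plane of the nip. Two flat throat lips along y, tops 165 mm above the table, 20 to 32 mm either side of the throat's middle line x = -3, so 40 apart. Cheeks at y = +-101 rise to 170, the gearbox to 169.
- nip (a point): 165 mm above the sheeter's origin, same axes: level with the lip tops, midway along the rollers, straight above the front-most line of the rear roller at rest. Roller axes 45 below it, diameter 60. The front roller stays at an unknown setting, its nearest line 1.5 to 9.5 mm in front (-x) of the rear's. A gauge fully home has its origin at this height.
- rear_roller: rear white plastic roller, does not turn; sprung, giving way backwards (+x) from 5 N, 10 N at its stop 3.3 mm behind rest. So one gauge (now and then two) fits at any setting. The fitting gauge takes 3 to 12 N to slide in or out, a loose one next to nothing; pushing with over 20 N is forcing. Origin and axes as the sheeter's (not on the roller).
- stand: fixed stainless gauge stand, 100 (x) by 250 mm (y): two flat rails along its y, tops 105 above the table, each 20 wide, with a 40 opening between them; gauges hang with the blade in the opening and the crossbar resting across both rails, places at y = -75, 0 and 75. End posts at y = +-121. Origin on the table below its middle.
- gauge_thin: steel nip gauge with black grip, 140 to 240 g, one white inlaid dot on its top. Crossbar 70 (x) x 14 (y) x 10 mm high; grip block 30 (x) x 14 (y) on its middle, up to 42 above the origin; below, a straight blade 4 mm thick (x), 30 wide (y), round-ended, down to 62 below the origin. Origin: middle of the crossbar's underside; z up. Hangs at any of the stand's three places.
- gauge_mid: steel nip gauge with black grip, 140 to 240 g, two white inlaid dots on its top. Crossbar 70 (x) x 14 (y) x 10 mm high; grip block 30 (x) x 14 (y) on its middle, up to 42 above the origin; below, a straight blade 7 mm thick (x), 30 wide (y), round-ended, down to 62 below the origin. Origin: middle of the crossbar's underside; z up. Hangs at any of the stand's three places.
- gauge_thick: steel nip gauge with black grip, 140 to 240 g, three white inlaid dots on its top. Crossbar 70 (x) x 14 (y) x 10 mm high; grip block 30 (x) x 14 (y) on its middle, up to 42 above the origin; below, a straight blade 10 mm thick (x), 30 wide (y), round-ended, down to 62 below the origin. Origin: middle of the crossbar's underside; z up. Hangs at any of the stand's three places.
- scraper: bystander: bench scraper, steel blade 105 by 150 mm with a round wooden grip 20 thick, lying flat on the table beyond the stand; origin at the middle of its underside
- loaf_tin: bystander: dark open loaf tin 80 by 150, 60 mm high, beyond the sheeter; origin at the middle of its underside
- dredger: bystander: aluminium flour dredger, 66 in diameter, 112 mm high, standing between stand and sheeter, towards the far side; origin at the middle of its underside
Not all that is in view belongs to the job. What is shaped like the gauge_thin but green is not meant.

How it is judged:
At the end, for the whole second after the job is handed in: One gauge stands free in the nip, crossbar on the lips (within 4 mm in height, 15 mm of the throat's middle), upright within 0.07 rad, pressed by the rear roller with over 2.5 N; the other two hang on both rails of the stand (within 4 mm in height, upright within 0.1 rad); all at rest ((((z of gauge_thin in the frame of sheeter between 0.161 and 0.1685 m and x of gauge_thin in the frame of sheeter between -0.018 and 0.012 m and y of gauge_thin in the frame of sheeter between -0.08 and 0.08 m and angle between gauge_thin's own z axis and vertical below 0.07 rad and contact force between gauge_thin and rear_roller above 2.5 N and linear speed of gauge_thin below 0.02 m/s) and (z of gauge_mid in the frame of stand between 0.101 and 0.109 m and x of gauge_mid in the frame of stand between -0.015 and 0.015 m and y of gauge_mid in the frame of stand between -0.12 and 0.12 m and angle between gauge_mid's own z axis and vertical below 0.1 rad and linear speed of gauge_mid below 0.02 m/s) and (z of gauge_thick in the frame of stand between 0.101 and 0.109 m and x of gauge_thick in the frame of stand between -0.015 and 0.015 m and y of gauge_thick in the frame of stand between -0.12 and 0.12 m and angle between gauge_thick's own z axis and vertical below 0.1 rad and linear speed of gauge_thick below 0.02 m/s)) or ((z of gauge_mid in the frame of sheeter between 0.161 and 0.1685 m and x of gauge_mid in the frame of sheeter between -0.018 and 0.012 m and y of gauge_mid in the frame of sheeter between -0.08 and 0.08 m and angle between gauge_mid's own z axis and vertical below 0.07 rad and contact force between gauge_mid and rear_roller above 2.5 N and linear speed of gauge_mid below 0.02 m/s) and (z of gauge_thin in the frame of stand between 0.101 and 0.109 m and x of gauge_thin in the frame of stand between -0.015 and 0.015 m and y of gauge_thin in the frame of stand between -0.12 and 0.12 m and angle between gauge_thin's own z axis and vertical below 0.1 rad and linear speed of gauge_thin below 0.02 m/s) and (z of gauge_thick in the frame of stand between 0.101 and 0.109 m and x of gauge_thick in the frame of stand between -0.015 and 0.015 m and y of gauge_thick in the frame of stand between -0.12 and 0.12 m and angle between gauge_thick's own z axis and vertical below 0.1 rad and linear speed of gauge_thick below 0.02 m/s)) or ((z of gauge_thick in the frame of sheeter between 0.161 and 0.1685 m and x of gauge_thick in the frame of sheeter between -0.018 and 0.012 m and y of gauge_thick in the frame of sheeter between -0.08 and 0.08 m and angle between gauge_thick's own z axis and vertical below 0.07 rad and contact force between gauge_thick and rear_roller above 2.5 N and linear speed of gauge_thick below 0.02 m/s) and (z of gauge_thin in the frame of stand between 0.101 and 0.109 m and x of gauge_thin in the frame of stand between -0.015 and 0.015 m and y of gauge_thin in the frame of stand between -0.12 and 0.12 m and angle between gauge_thin's own z axis and vertical below 0.1 rad and linear speed of gauge_thin below 0.02 m/s) and (z of gauge_mid in the frame of stand between 0.101 and 0.109 m and x of gauge_mid in the frame of stand between -0.015 and 0.015 m and y of gauge_mid in the frame of stand between -0.12 and 0.12 m and angle between gauge_mid's own z axis and vertical below 0.1 rad and linear speed of gauge_mid below 0.02 m/s)))); the robot touches nothing.
It fails at once if a gauge is forced (its contact forces on the sheeter add up to more than 80 N, some 25 N of push) (contact force between any of gauge_thin, gauge_mid, gauge_thick and sheeter above 80 N).
It fails at once if the scraper, loaf tin or dredger is disturbed (moved more than 30 mm) (distance of any of scraper, loaf_tin, dredger from where it was at the start of the episode above 0.03 m).
It also fails if it takes over 72 s, if anything falls off the work surface, if the arm or the gripper's body presses on something with over 40 N, if the wrist force passes 120 N, or if a joint passes its speed limit or range.

## Robot

A 6-joint arm with a two-finger parallel gripper is mounted at the origin on the work surface. World frame = base frame: x ahead of the robot, y to its left, z up, the work surface at z = 0. Lengths are in m, angles in rad, forces in N, time in s.
With the tool pointing down it reaches from about 0.3 to 0.875 m from the base axis. Payload 6.4 kg.
Tool frame: the origin (TCP) lies at the very end of the fingers, on their centre line; the grasp point (between the pads) lies 19 mm behind it (ctrl.hold_point_z is the distance from the TCP to the grasp point, in m); z points along the fingers, y is the line along which they close (so a half turn about z gives the same grasp; the last joint's range is limited). The gripper opens to 88 mm and grips with 3 to 60 N. Pads are 18 mm wide; open, the fingers measure 123 mm over their backs; the gripper's body (75 mm by 187 mm) begins 45 mm behind the grasp point.
Start: joints at [-1.408, 0.181, 1.607, -0, 1.354, -0.206], TCP at [0.207, -0.536, 0.239] pointing down, gripper open.
Joint ranges: [-2.99, 2.99], [-0.89, 2.07], [0.3, 2.58], [-1.14, 4.28], [0, 2.63], [-3.12, 3.12]. Speed limits (rad/s): [2.57, 2.57, 3.01, 3.14, 3.14, 3.14].

## Interface

Orientations are given as a rotation vector (axis times angle).
In Python, from plant import ctrl gives the robot as it stands.
- The arm moves only by the shell command python3 -m crank 'ROWS' [FORCE]. ROWS is JSON, a list of rows, each a list of 7 numbers: the shift along the world's x, y, z in m, then the turn, a rotation vector about the world's x, y, z in degrees, then the closure, from 0 (fully open) to 1 (shut). In form: [[x, y, z, ax, ay, az, fingers], ...]. A call has 1 to 12 rows; each row is the pose to reach, as a shift and turn from the pose commanded when the call began; what a row does not reach only later rows make up. A row lasts 1/8 s, in which the tool goes at most 62.5 mm and 10.7 degrees, less where a joint would pass 70% of its speed; a pose out of reach is approached as far as the arm can. A call with a gripper value outside its range is refused whole. The fingers move at their own pace and stop on an object; FORCE is the grip in N (left out, the last holds). Time passes only in rows, so rows that repeat a pose let the fingers close. It gives the time, the measured TCP pose, the force, the opening and the grip force at its end, in the units of the state.
- ctrl.state(): the state, without advancing time (a new reading comes with each control period).
- ctrl.grab_frame(name): name is "scene" or "top" or "wrist"; returns a dict with "img" (384x512x3 uint8, red, green, blue), "mtx" (3x3 intrinsics, pixels), "dist" ([k1, k2, p1, p2, k3] as OpenCV has them; the pictures are not rectified), "T" (4x4, takes a point from camera to world coordinates); the wrist camera has in their place "tool_from_camera" (4x4, takes a point from camera to tool coordinates, whose origin is the TCP and whose axes are the flange's). Camera axes: x right, y down, z forward; pixel columns grow to the right and rows downward; lengths in m; the calibration is good to about 2 mm. A picture is of the moment at which its call begins: read the wrist's pose just before it. There is no depth.
- ctrl.close_job(): hands the job in; it is judged then, once.
Trained networks look in a picture, given as the dict that the camera call returned (one of the last four; its "shot" number tells which), for a name from the list of things; names that differ only in an ending like _2 or _b are one class to them, and where a whole thing is asked for, a point or a joint stands for the part that bears it (a point fixed in the world has none). Each returns a list of dicts, best first, with "conf" (0 to 1); they miss things now and then, are a little off and sometimes report something else, mostly with a low value. They report only what shows in the picture. A call takes as long as a camera call. They do not tell look-alikes from the thing itself.
- ctrl.boxes_of(picture, target): "centre" ([x, y, z] in m, in the coordinates of the camera as it stood for that picture, good to about 4 mm: the middle of the surface that is visible of it).
- ctrl.mark_of(picture, target): "centre" ([x, y, z] in m, in the coordinates of the camera as it stood for that picture, good to about 4 mm: a listed point, or the origin of a listed thing).
The state is a dict: "t": time; "qpos": joint angles; "joint_vel": joint speeds; "tau": joint torques, N m; "tool_pos": TCP position; "tool_rot": TCP orientation; "ft_force": force on the tool from outside, world axes, zero at the start; "wrist_torque": the same for the moment, N m; "opening": opening from 0.0 (shut) to 1.0 (fully open); "finger_force": force on a finger pad.
Only numpy, scipy, OpenCV 4.12 (cv2) and the standard library are available. Lean on these libraries where they do the work, as an engineer would, in place of code of your own. Each camera call takes 0.05 s, during which the arm holds its last target. There are 200 camera calls.

## Working session

There is one attempt and no reset: what is moved stays moved. The work goes in short steps, Python scripts to look and compute and a shell command to move; the robot and the scene stay as the last step left them, time stands still between calls to the robot, and variables do not carry over. Pictures are saved under pics/ and viewed, at most 10 in all, crops included, and the job is handed in when it is done.

```bash
ls; mkdir -p pics; cat > h.py <<'E'
import numpy as np, cv2
from scipy.spatial.transform import Rotation as R
from plant import ctrl
def camT(f,s=None):
    if 'T' in f: return np.array(f['T'])
    s=s or ctrl.state(); M=np.eye(4); M[:3,:3]=R.from_rotvec(s['tool_rot']).as_matrix(); M[:3,3]=s['tool_pos']
    return M@np.array(f['tool_from_camera'])
def shot(n):
    s=ctrl.state(); f=ctrl.grab_frame(n); return f,camT(f,s)
def save(f,p): cv2.imwrite(p,cv2.cvtColor(f['img'],cv2.COLOR_RGB2BGR))
def w(T,c): return (T[:3,:3]@np.array(c)+T[:3,3])
def onplane(f,T,px,z):
    u=cv2.undistortPoints(np.array([[px]],float),np.array(f['mtx']),np.array(f['dist']))[0,0]
    d=T[:3,:3]@np.array([u[0],u[1],1]); return T[:3,3]+d*(z-T[2,3])/d[2]
def proj(f,T,p):
    Ti=np.linalg.inv(T); return cv2.projectPoints(np.array(p,float).reshape(-1,3),cv2.Rodrigues(Ti[:3,:3])[0],Ti[:3,3],np.array(f['mtx']),np.array(f['dist']))[0].reshape(-1,2)
E
python3 - <<'E'
from h import *
np.set_printoptions(precision=4,suppress=True)
s=ctrl.state();print(s)
for n in ['scene','top']:
    f,T=shot(n);save(f,f'pics/{n}0.png');print(n,T[:3,3])
    for t in ['sheeter','nip','stand','gauge_thin','gauge_mid','gauge_thick','dredger']:
        for d in ctrl.mark_of(f,t)[:4]: print(t,round(d['conf'],2),w(T,d['centre']))
E
```

```text
pics
{'t': 0.0, 'qpos': array([-1.4083,  0.1815,  1.608 , -0.    ,  1.3538, -0.2063]), 'joint_vel': array([-0.0026,  0.0023, -0.0008, -0.0014,  0.0004, -0.0005]), 'tau': array([ -0.0013, -43.3869, -34.185 ,   0.0701,   0.0385,  -0.0001]), 'tool_pos': array([ 0.2072, -0.5358,  0.2378]), 'tool_rot': array([-3.0866, -0.5757, -0.    ]), 'ft_force': array([0.0582, 0.4704, 0.2962]), 'wrist_torque': array([ 0.024 , -0.0071,  0.0124]), 'finger_force': 0.0, 'opening': 0.9988021675582814}
scene [ 1.1861 -0.0517  0.7557]
sheeter 0.89 [ 0.4922  0.2306 -0.0032]
sheeter 0.61 [ 0.7736  0.0363 -0.0044]
nip 0.68 [0.4913 0.2276 0.165 ]
stand 0.94 [ 0.472  -0.2553  0.0005]
gauge_thin 0.96 [ 0.4707 -0.0628  0.0599]
gauge_thin 0.81 [ 0.3488 -0.2225  0.0572]
gauge_thin 0.55 [ 0.4678 -0.1852  0.1041]
gauge_mid 0.73 [ 0.4844 -0.3365  0.1059]
gauge_mid 0.47 [ 0.7148 -0.3102 -0.0042]
gauge_thick 0.63 [ 0.469  -0.2609  0.1047]
dredger 0.56 [ 0.6445 -0.0276 -0.0028]
top [ 0.4544 -0.0287  0.8437]
sheeter 0.95 [0.4879 0.2332 0.0012]
nip 0.45 [ 0.6474 -0.0314 -0.0039]
stand 0.86 [ 0.4738 -0.2605  0.0016]
gauge_thin 0.91 [ 0.4674 -0.1854  0.1049]
gauge_thin 0.78 [ 0.4725 -0.0669  0.0634]
gauge_thin 0.66 [ 0.3456 -0.2247  0.0625]
gauge_mid 0.95 [ 0.4797 -0.3354  0.108 ]
gauge_thick 0.68 [ 0.4661 -0.2667  0.1035]
gauge_thick 0.2 [ 0.4837 -0.3371  0.108 ]
dredger 0.89 [ 0.6462 -0.0289 -0.0026]
```

View pics/top0.png

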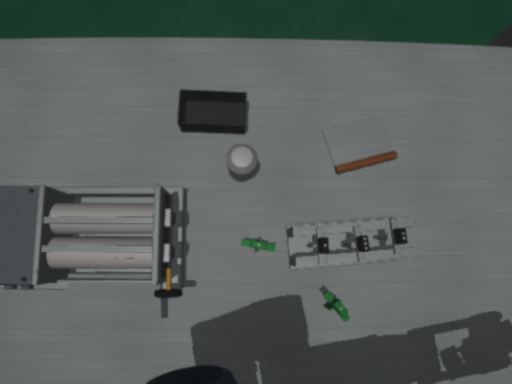

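View pics/scene0.png

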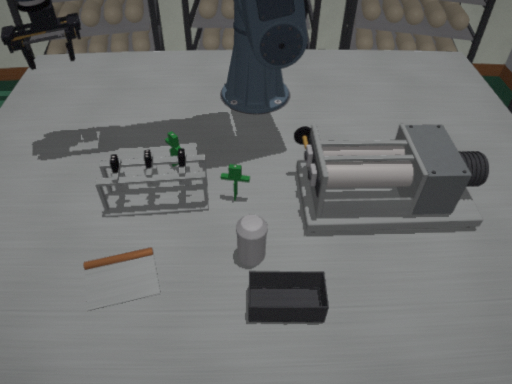

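Top view: three black gauges hang in the stand at (323,245), (363,243), (400,236); the green ones at (258,244) and (337,305) are decoys. The sheeter is at left, at about (105,236), with a small handle/knob in front at (168,292). Next I go above the stand for a close look.

```bash
python3 -m crank '[[0.06,0.06,0.06,0,0,-5,0],[0.12,0.12,0.07,0,0,-10,0],[0.17,0.17,0.07,0,0,-15,0],[0.22,0.22,0.07,0,0,-15,0],[0.266,0.278,0.07,0,0,-15,0],[0.266,0.278,0.07,0,0,-15,0.5],[0.266,0.278,0.07,0,0,-15,0.5],[0.266,0.278,0.07,0,0,-15,0.5],[0.266,0.278,0.07,0,0,-15,0.5]]' 30
python3 - <<'E'
from h import *
np.set_printoptions(precision=4,suppress=True)
f,T=shot('wrist');save(f,'pics/w1.png');print(np.array(f['tool_from_camera']),T)
for t in ['stand','gauge_thin','gauge_mid','gauge_thick']:
    for d in ctrl.mark_of(f,t)[:4]: print(t,round(d['conf'],2),w(T,d['centre']))
E
```

```text
t: 1.92
tool_pos: [0.4729, -0.2589, 0.3086]
tool_rot: [3.137, 0.168, -0.001]
ft_force: [-0.2, -0.2, -0.6]
opening: 0.572
finger_force: 0.0
[[-0.0011 -0.953  -0.303   0.0787]
 [ 1.     -0.0009 -0.001  -0.0017]
 [ 0.0006 -0.303   0.953  -0.1472]
 [ 0.      0.      0.      1.    ]] [[ 0.1055 -0.9475 -0.3018  0.551 ]
 [-0.9944 -0.1007 -0.0316 -0.2487]
 [-0.0005  0.3034 -0.9529  0.4558]
 [ 0.      0.      0.      1.    ]]
stand 0.87 [ 0.4742 -0.2618  0.001 ]
gauge_thin 0.94 [ 0.4701 -0.064   0.0645]
gauge_thin 0.74 [ 0.4663 -0.1845  0.1031]
gauge_thin 0.61 [ 0.3459 -0.2263  0.0662]
gauge_thin 0.36 [ 0.4848 -0.3349  0.1074]
gauge_mid 0.81 [ 0.4842 -0.3372  0.1078]
gauge_mid 0.19 [ 0.4705 -0.2569  0.0026]
gauge_thick 0.68 [ 0.4682 -0.2634  0.1052]
```

View pics/w1.png

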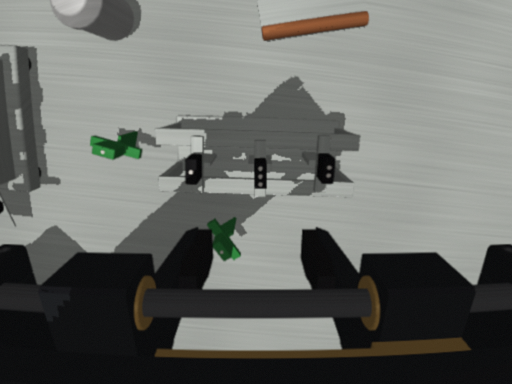

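The wrist view shows the gauges left to right: one dot at (191,172) is thin (y≈-0.185), three dots at (260,172) is thick (centre), and two dots at (327,172) is mid (y≈-0.337). Next I look down into the nip.

```bash
python3 -m crank '[[-0.01,0.06,0,0,0,0,0.5],[-0.02,0.12,0,0,0,0,0.5],[-0.03,0.18,0,0,0,0,0.5],[-0.04,0.24,0,0,0,0,0.5],[-0.05,0.3,0,0,0,0,0.5],[-0.06,0.36,0,0,0,0,0.5],[-0.063,0.42,0,0,0,0,0.5],[-0.063,0.47,-0.03,0,0,0,0.5],[-0.063,0.489,-0.06,0,0,0,0.5],[-0.063,0.489,-0.06,0,0,0,0.5],[-0.063,0.489,-0.06,0,0,0,0.5]]'
python3 - <<'E'
from h import *
np.set_printoptions(precision=4,suppress=True)
f,T=shot('wrist');save(f,'pics/w2.png');print(T,f['mtx'])
for t in ['sheeter','nip']:
    for d in ctrl.mark_of(f,t)[:3]: print(t,round(d['conf'],2),w(T,d['centre']))
print(proj(f,T,[[.49,.23,.165],[.49,.23,.12],[.49,.33,.165],[.49,.13,.165]]))
np.savez('w2.npz',T=T,img=f['img'],mtx=f['mtx'],dist=f['dist'])
E
```

```text
t: 3.55
tool_pos: [0.411, 0.2299, 0.2497]
tool_rot: [3.137, 0.167, 0.002]
ft_force: [-0.2, 0.1, 1.0]
opening: 0.496
finger_force: 0.0
[[ 0.1049 -0.948  -0.3004  0.4889]
 [-0.9945 -0.1001 -0.0313  0.24  ]
 [-0.0004  0.302  -0.9533  0.397 ]
 [ 0.      0.      0.      1.    ]] [[288.1375   0.     256.5065]
 [  0.     288.1375 189.4252]
 [  0.       0.       1.    ]]
sheeter 0.68 [0.4861 0.2318 0.0001]
nip 0.72 [0.4844 0.2338 0.1704]
[[269.6284  98.8167]
 [267.517   98.8143]
 [141.1732  85.9684]
 [394.0277 114.0389]]
```

View pics/w2.png

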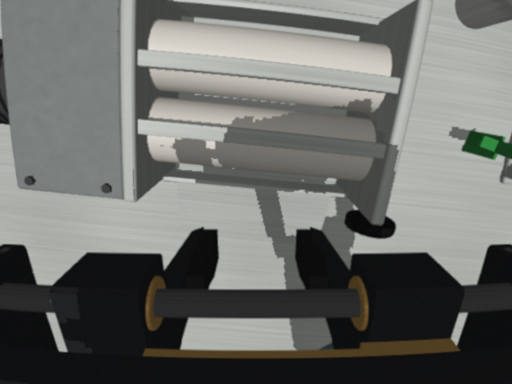

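```bash
python3 - <<'E'
from h import *
d=np.load('w2.npz');f={k:d[k] for k in d.files};T=d['T']
def ortho(z,x0,x1,y0,y1,s):
    xs=np.arange(x1,x0,-1/s/1000);ys=np.arange(y1,y0,-1/s/1000)
    X,Y=np.meshgrid(xs,ys,indexing='ij');P=np.stack([X,Y,np.full_like(X,z)],-1)
    uv=proj(f,T,P).reshape(*X.shape,2).astype(np.float32)
    return cv2.remap(f['img'],uv[...,0],uv[...,1],cv2.INTER_CUBIC)
a=ortho(.165,.44,.54,.115,.345,3);b=ortho(.12,.455,.52,.115,.345,3)
b=cv2.convertScaleAbs(b,alpha=1.3)
im=np.vstack([a,np.zeros((6,a.shape[1],3),np.uint8),b]);print(a.shape,b.shape)
cv2.imwrite('pics/o.png',im[...,::-1])
E
```

```text
(301, 690, 3) (195, 690, 3)
```

View pics/o.png

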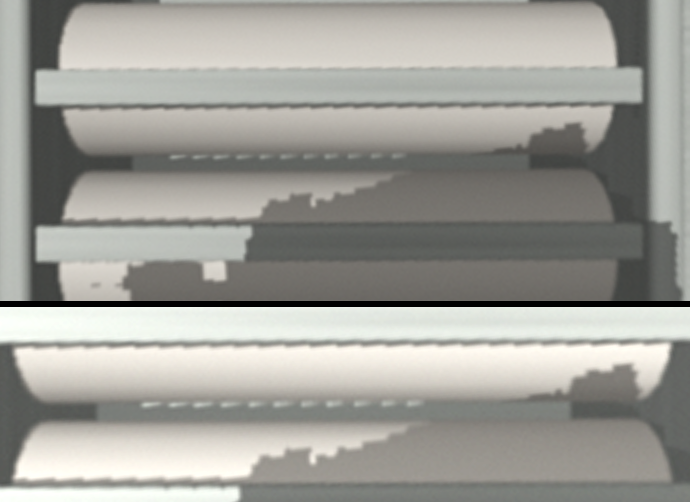

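Ortho view (yaw ≈ 0): the lip inner edges are at rows 104 and 224, so the throat middle is x≈0.4853, y≈0.232. In the lower panel the gap runs from row 403 to 421, so it is about 6 mm with the rear face at x≈0.488. Mid (7 mm) looks right, so I'll fetch it and test it by feel.

```bash
python3 -m crank '[[0.007,-0.06,0,0,0,0,0.5],[0.014,-0.12,0,0,0,0,0.5],[0.021,-0.18,0,0,0,0,0.5],[0.028,-0.24,0,0,0,0,0.5],[0.035,-0.3,0,0,0,0,0.5],[0.045,-0.36,0,0,0,0,0.5],[0.055,-0.42,0,0,0,0,0.5],[0.065,-0.48,0,0,0,0,0.5],[0.071,-0.53,0,0,0,0,0.5],[0.071,-0.566,0,0,0,0,0.5],[0.071,-0.566,0,0,0,0,0.5],[0.071,-0.566,0,0,0,0,0.5]]'
python3 - <<'E'
from h import *
np.set_printoptions(precision=4,suppress=True)
f,T=shot('wrist')
for d in ctrl.mark_of(f,'gauge_mid')[:3]: print(round(d['conf'],2),w(T,d['centre']))
x0,x1,y0,y1,s=.43,.53,-.40,-.27,5
xs=np.arange(x1,x0,-1/s/1000);ys=np.arange(y1,y0,-1/s/1000)
X,Y=np.meshgrid(xs,ys,indexing='ij')
def o(z): 
    uv=proj(f,T,np.stack([X,Y,np.full_like(X,z)],-1)).reshape(*X.shape,2).astype(np.float32)
    return cv2.remap(f['img'],uv[...,0],uv[...,1],cv2.INTER_CUBIC)
a=o(.147);print(a.shape)
cv2.imwrite('pics/m.png',cv2.resize(a,(650,500))[...,::-1])
E
```

```text
t: 5.2
tool_pos: [0.4809, -0.3353, 0.2492]
tool_rot: [-3.137, -0.166, -0.001]
ft_force: [0.8, 0.4, -0.5]
opening: 0.5
finger_force: 0.0
0.62 [ 0.4821 -0.3377  0.1068]
(501, 650, 3)
```

View pics/m.png

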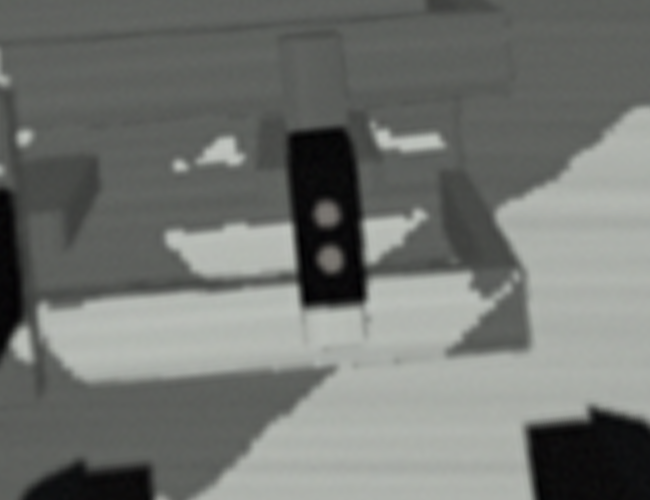

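The two dots are at (327,214) and (331,259), so mid's centre is (0.4827, -0.3358) with yaw ≈ 5°, and the tool is aligned with it. Grasping.

```bash
python3 -m crank '[[0.002,-0.0005,-0.06,0,0,-0.5,0.5],[0.002,-0.0005,-0.1,0,0,-0.5,0.5],[0.002,-0.0005,-0.131,0,0,-0.5,0.5],[0.002,-0.0005,-0.131,0,0,-0.5,0.5],[0.002,-0.0005,-0.131,0,0,-0.5,1],[0.002,-0.0005,-0.131,0,0,-0.5,1],[0.002,-0.0005,-0.131,0,0,-0.5,1],[0.002,-0.0005,-0.131,0,0,-0.5,1],[0.002,-0.0005,-0.131,0,0,-0.5,1],[0.002,-0.0005,-0.131,0,0,-0.5,1]]' 30
```

```text
t: 6.55
tool_pos: [0.4839, -0.3365, 0.119]
tool_rot: [3.136, 0.154, 0.002]
ft_force: [-0.5, 0.2, 6.9]
opening: 0.156
finger_force: 29.9
```

```bash
python3 -m crank '[[0,0,0.05,0,0,0,1],[0,0,0.1,0,0,0,1],[0,0,0.15,0,0,0,1],[0,0,0.15,0,0,0,1]]'; python3 -m crank '[[0,0.06,0,0,0,-1,1],[0,0.12,0,0,0,-2,1],[0,0.18,0,0,0,-3,1],[0,0.24,0,0,0,-4,1],[0,0.3,0,0,0,-5.6,1],[0,0.36,0,0,0,-5.6,1],[0,0.42,0,0,0,-5.6,1],[0.001,0.48,0,0,0,-5.6,1],[0.002,0.53,0,0,0,-5.6,1],[0.002,0.5685,0,0,0,-5.6,1],[0.002,0.5685,0,0,0,-5.6,1],[0.002,0.5685,0,0,0,-5.6,1]]'
python3 - <<'E'
from h import *
np.set_printoptions(precision=4,suppress=True)
print(ctrl.state()['tool_pos'],ctrl.state()['tool_rot'],ctrl.state()['ft_force'])
out=[]
for n in ['wrist','top','scene']:
    f,T=shot(n)
    for t in ['gauge_mid','nip']:
        for d in ctrl.mark_of(f,t)[:2]: print(n,t,round(d['conf'],2),w(T,d['centre']))
    if n=='wrist': out.append(f['img'])
    if n=='scene':
        u,v=proj(f,T,[.4855,.232,.22])[0].astype(int); out.append(cv2.resize(f['img'][v-50:v+50,u-50:u+50],(384,384),interpolation=cv2.INTER_CUBIC)); print(u,v)
cv2.imwrite('pics/n.png',cv2.resize(np.hstack(out),None,fx=.88,fy=.88)[...,::-1])
E
```

```text
t: 7.05
tool_pos: [0.4849, -0.3375, 0.2725]
tool_rot: [3.131, 0.154, 0.009]
ft_force: [-0.3, 0.4, -3.3]
opening: 0.159
finger_force: 29.9
t: 8.55
tool_pos: [0.4845, 0.232, 0.2661]
tool_rot: [3.14, 0.001, -0.004]
ft_force: [-0.5, -0.2, -2.5]
opening: 0.158
finger_force: 29.9
[0.4845 0.232  0.2661] [ 3.1404  0.0013 -0.0042] [-0.4853 -0.1832 -2.5409]
wrist gauge_mid 0.75 [0.4844 0.2358 0.2547]
wrist nip 0.93 [0.4872 0.2348 0.1707]
top gauge_mid 0.61 [ 0.4699 -0.2676  0.102 ]
top nip 0.72 [ 0.4668 -0.1868  0.1061]
scene gauge_mid 0.76 [0.4866 0.2311 0.2522]
scene nip 0.8 [0.4904 0.232  0.1633]
scene nip 0.26 [ 0.4718 -0.2599  0.1039]
371 128
```

View pics/n.png

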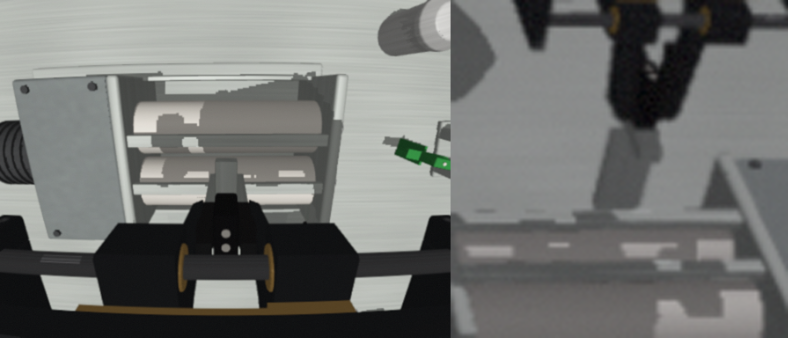

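Mid is held upright with its two dots showing at (225,240) and its blade over the nip. Lowering to just above the rollers, then pushing in small steps while watching force.

```bash
python3 -m crank '[[0.001,0,-0.03,0,0,0,1],[0.001,0,-0.055,0,0,0,1],[0.001,0,-0.063,0,0,0,1],[0.001,0,-0.066,0,0,0,1],[0.001,0,-0.066,0,0,0,1]]'; python3 -m crank '[[0,0,-0.003,0,0,0,1],[0,0,-0.006,0,0,0,1],[0,0,-0.006,0,0,0,1]]'
```

```text
t: 9.62
tool_pos: [0.4868, 0.2328, 0.2026]
tool_rot: [-3.141, -0.001, -0.002]
ft_force: [0.3, -0.4, -1.7]
opening: 0.154
finger_force: 29.9
t: 10.0
tool_pos: [0.4867, 0.2328, 0.1963]
tool_rot: [-3.141, -0.001, -0.002]
ft_force: [-1.2, 0.8, 2.4]
opening: 0.155
finger_force: 29.9
```

```bash
python3 -m crank '[[0,0,-0.002,0,0,0,1],[0,0,-0.003,0,0,0,1],[0,0,-0.003,0,0,0,1]]';python3 -m crank '[[0,0,-0.001,0,0,0,1],[0,0,-0.002,0,0,0,1],[0,0,-0.002,0,0,0,1]]'
```

```text
t: 10.38
tool_pos: [0.4867, 0.2327, 0.1929]
tool_rot: [-3.141, -0.001, -0.001]
ft_force: [-0.2, 0.6, 2.6]
opening: 0.156
finger_force: 29.9
t: 10.75
tool_pos: [0.4865, 0.2326, 0.1906]
tool_rot: [3.142, 0.001, 0.001]
ft_force: [2.2, -0.4, 0.7]
opening: 0.152
finger_force: 29.9
```

```bash
python3 -m crank '[[0,0,-0.002,0,0,0,1],[0,0,-0.004,0,0,0,1],[0,0,-0.004,0,0,0,1]]';python3 -m crank '[[0,0,-0.002,0,0,0,1],[0,0,-0.005,0,0,0,1],[0,0,-0.005,0,0,0,1]]'
```

```text
t: 11.12
tool_pos: [0.4864, 0.2326, 0.1865]
tool_rot: [3.142, 0.001, 0.0]
ft_force: [3.7, 0.9, -0.3]
opening: 0.157
finger_force: 29.9
t: 11.5
tool_pos: [0.4863, 0.2326, 0.1813]
tool_rot: [-3.142, -0.001, 0.0]
ft_force: [2.9, -0.2, 0.2]
opening: 0.155
finger_force: 29.9
```

```bash
python3 -m crank '[[0.001,0,-0.001,0,0,0,1],[0.001,0,-0.002,0,0,0,1],[0.001,0,-0.002,0,0,0,1]]';python3 -m crank '[[0,0,-0.001,0,0,0,1],[0,0,-0.002,0,0,0,1],[0,0,-0.002,0,0,0,1]]'
```

```text
t: 11.88
tool_pos: [0.4868, 0.2326, 0.1793]
tool_rot: [3.141, 0.001, -0.002]
ft_force: [0.0, 0.0, 1.5]
opening: 0.158
finger_force: 29.9
t: 12.25
tool_pos: [0.4869, 0.2327, 0.179]
tool_rot: [3.141, 0.001, -0.001]
ft_force: [-5.4, -1.7, 12.6]
opening: 0.158
finger_force: 29.9
```

Bottomed on the lips at 0.179 m. Now the tug test: rise a few mm in single rows, reading the drag.

```bash
for i in 1; do python3 -m crank '[[0,0,0.002,0,0,0,1],[0,0,0.003,0,0,0,1]]' | grep -E 'pos|ft'; python3 -m crank '[[0,0,0.002,0,0,0,1]]'| grep -E 'pos|ft'; python3 -m crank '[[0,0,0.002,0,0,0,1]]'| grep -E 'pos|ft';python3 -m crank '[[0,0,0.002,0,0,0,1]]'| grep -E 'pos|ft';python3 -m crank '[[0,0,0.002,0,0,0,1]]'| grep -E 'pos|ft'; done
```

```text
tool_pos: [0.4866, 0.2325, 0.1794]
ft_force: [2.2, 0.2, -7.9]
tool_pos: [0.4866, 0.2324, 0.1815]
ft_force: [1.1, -0.1, -7.6]
tool_pos: [0.4868, 0.2325, 0.184]
ft_force: [0.7, 0.9, -5.8]
tool_pos: [0.4868, 0.2325, 0.1864]
ft_force: [0.2, 0.3, -5.7]
tool_pos: [0.4869, 0.2326, 0.1886]
ft_force: [-0.4, 0.4, -6.2]
```

Steady drag of about 4 N over the weight both ways: mid is gripped, so it fits. Pushing home and letting go.

```bash
python3 -m crank '[[0,0,-0.004,0,0,0,1],[0,0,-0.008,0,0,0,1],[0,0,-0.0105,0,0,0,1],[0,0,-0.0105,0,0,0,1]]'|grep -E 'pos|ft'; python3 -m crank '[[0,0,-0.0005,0,0,0,1],[0,0,-0.0005,0,0,0,1]]'|grep -E 'pos|ft'
```

```text
tool_pos: [0.4873, 0.2329, 0.1791]
ft_force: [-5.2, -0.4, 6.7]
tool_pos: [0.4873, 0.2329, 0.1791]
ft_force: [-6.8, -0.8, 10.3]
```

```bash
python3 -m crank '[[-0.0005,0,0,0,0,0,0.6],[-0.0005,0,0,0,0,0,0.6],[-0.0005,0,0,0,0,0,0.6],[-0.0005,0,0.02,0,0,0,0.6],[-0.0005,0,0.06,0,0,0,0.6],[-0.05,0,0.09,0,0,0,0.6],[-0.1,-0.03,0.09,0,0,0,0.6],[-0.1,-0.03,0.09,0,0,0,0.6],[-0.1,-0.03,0.09,0,0,0,0.6]]'
python3 - <<'E'
from h import *
np.set_printoptions(precision=4,suppress=True)
for n in ['wrist','top','scene']:
    f,T=shot(n)
    for t in ['gauge_mid','gauge_thin','gauge_thick','nip']:
        for d in ctrl.mark_of(f,t)[:2]: print(n,t,round(d['conf'],2),w(T,d['centre']))
    if n=='wrist': save(f,'pics/e.png')
E
```

```text
t: 14.88
tool_pos: [0.388, 0.2028, 0.2683]
tool_rot: [-3.141, -0.0, -0.003]
ft_force: [0.6, -0.3, -0.2]
opening: 0.399
finger_force: 0.0
wrist gauge_mid 0.8 [0.4887 0.2328 0.1683]
wrist gauge_thin 0.81 [ 0.4705 -0.066   0.0619]
wrist gauge_thin 0.74 [0.4922 0.2304 0.0025]
wrist nip 0.88 [0.4845 0.2328 0.1686]
top gauge_mid 0.66 [0.4821 0.2333 0.1652]
top gauge_thin 0.77 [ 0.3412 -0.2296  0.0645]
top gauge_thin 0.71 [ 0.4733 -0.0665  0.0642]
top gauge_thick 0.92 [ 0.4697 -0.2642  0.103 ]
top nip 0.87 [0.4857 0.2331 0.1654]
top nip 0.64 [ 0.4711 -0.2657  0.1023]
scene gauge_mid 0.82 [0.4878 0.2344 0.1652]
scene gauge_mid 0.61 [ 0.4932  0.228  -0.0034]
scene gauge_thin 0.74 [ 0.4686 -0.1872  0.1011]
scene gauge_thin 0.67 [ 0.3476 -0.2216  0.0575]
scene gauge_thick 0.82 [ 0.4709 -0.2598  0.1045]
scene nip 0.81 [0.4885 0.2282 0.1668]
```

View pics/e.png

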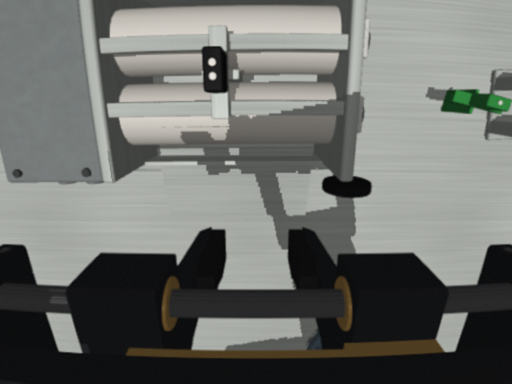

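The crossbar lies across both lips at (218,27) to (221,118), with the dots at (212,62) and (213,76). One numerical tilt check, then I hand it in.

```bash
python3 - <<'E'
from h import *
np.set_printoptions(precision=4,suppress=True)
f,T=shot('wrist')
g=cv2.cvtColor(f['img'],cv2.COLOR_RGB2GRAY)
p=g[52:88,206:220]; m=(p>130).astype(np.uint8); n,l,st,c=cv2.connectedComponentsWithStats(m)
tops=[]
for i in range(1,n):
    if st[i,4]>=12: px=c[i]+[206,52]; q=onplane(f,T,px,.207); tops.append(q); print('dot',px,q,st[i,4])
col=g[15:130,224].astype(int); gr=np.diff(col); k=np.argsort(-abs(gr))[:8]; print([(int(a)+15,int(gr[a])) for a in sorted(k)])
for px in [(218,27),(221,118)]: print('end',onplane(f,T,px,.175))
E
```

```text
dot [211.1489  59.9362] [0.4912 0.2351 0.207 ] 47
dot [211.8542  74.2917] [0.4819 0.235  0.207 ] 48
[(47, -28), (48, -70), (49, -43), (50, -21), (89, 22), (90, 81), (91, 84), (124, -29)]
end [0.5187 0.2338 0.175 ]
end [0.4506 0.2335 0.175 ]
```

```bash
python3 - <<'E'
from h import *
np.set_printoptions(precision=4,suppress=True)
f,T=shot('wrist')
x0,x1,y0,y1,s=.44,.53,.205,.26,6
xs=np.arange(x1,x0,-1/s/1000);ys=np.arange(y1,y0,-1/s/1000)
X,Y=np.meshgrid(xs,ys,indexing='ij')
def o(z):
    uv=proj(f,T,np.stack([X,Y,np.full_like(X,z)],-1)).reshape(*X.shape,2).astype(np.float32)
    return cv2.remap(f['img'],uv[...,0],uv[...,1],cv2.INTER_CUBIC)
im=np.hstack([o(.175),o(.207)]);print(im.shape)
cv2.imwrite('pics/t.png',cv2.convertScaleAbs(im,alpha=1.2)[...,::-1])
E
```

```text
(541, 662, 3)
```

View pics/t.png

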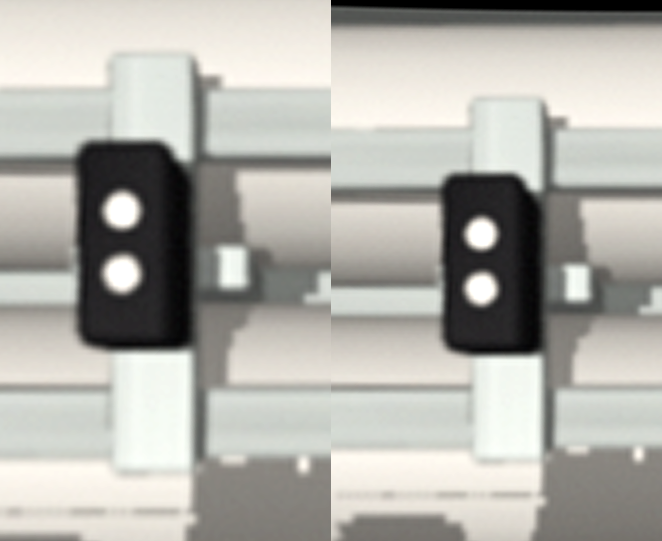

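In the orthos the crossbar centre (row 263 at z = 0.175) and the grip-top centre (row 264 at z = 0.207) coincide. The crossbar measures 69.7 mm at its expected height, so the gauge is upright and home.

```bash
python3 -c "
from plant import ctrl
print(ctrl.close_job())"
```

```text
the job is handed in; nothing more can be done
None
```

The mid gauge (two dots, 7 mm) fits: it dragged about 4 N when tugged and now stands upright, released, in the nip with its crossbar on both lips; thin and thick were left hanging untouched in the stand (I tried neither in the nip), and the job is handed in, with no verdict returned.

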